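# Scrap a reject cassette through the drop-down flap

### The arm

A 6-joint arm with a two-finger parallel gripper is mounted at the origin on the work surface. World frame = base frame: x ahead of the robot, y to its left, z up, the work surface at z = 0. Lengths are in mm, angles in rad, forces in N, time in s.
With the tool pointing down it reaches from about 275 to 750 mm from the base axis. Payload 10.2 kg.
Tool frame: the origin (TCP) lies midway between the tips of the shut fingers; the grasp point (between the pads) lies grip_depth behind it (grip_depth is the distance from the TCP to the grasp point, in mm); z points along the fingers, y is the line along which they close (so a half turn about z gives the same grasp; the last joint's range is limited). The gripper opens to 85 mm and grips with 20 to 120 N. Pads are 22 mm wide; open, the fingers measure 114 mm over their backs; the gripper's body (76 mm by 85 mm) begins 54 mm behind the grasp point. The pads swing forward as they close: fully open they stand 13 mm farther back than shut.
Start: joints at [-1.48, 0.313, 1.498, -0, 1.331, -0.223], TCP at [162.042, -499.373, 231.294] pointing down, gripper open.
Joint ranges: [-2.94, 2.94], [-0.97, 2.17], [0.19, 2.56], [-1.23, 4.37], [0.02, 3.11], [-2.88, 2.88]. Speed limits (rad/s): [2.39, 2.39, 3.01, 3.14, 3.14, 3.14].

### API

Orientations are given as a unit quaternion [w, x, y, z].
In Python, from rig import * gives the robot as it stands.
- The arm moves only by the tool servo_tool, never from a script. Its argument "commands" is a list of rows, each a list of 3 entries, a list of its own where there are three numbers: the gripper command: -1 is fully open, 1 is shut, values between are in proportion, then the shift along the tool's x, y, z in m, then the turn, a rotation vector about the tool's x, y, z in units of 6 degrees (1.0 is 6 degrees). In form: [[grip, [dx, dy, dz], [ax, ay, az]], ...]. A call has 1 to 10 rows; each row shifts and turns the commanded pose from where the row before left it, along the tool's axes as they then stand; what a row does not reach is not made up. A row lasts 1/12 s, in which the tool goes at most 41.7 mm and 7.16 degrees, less where a joint would pass 70% of its speed; a pose out of reach is approached as far as the arm can. A call is refused whole if a number of a shift passes 0.0417 or a number of a turn 1, either way. A call with a gripper value outside its range is refused whole. The fingers move at their own pace and stop on an object; "squeeze" is the grip in N (left out, the last holds). Time passes only in rows, so rows that do not move let the fingers close. It gives the time, the measured TCP pose, the force, the opening and the grip force at its end, in the units of the state.
- sense(): the state, without advancing time (a new reading comes with each control period).
- capture(name): name is "side" or "top" or "wrist"; returns a dict with "pixels" (400x640x3 uint8, red, green, blue), "z_map" (400x640 float32, mm along the optical axis (not along the pixel's ray), 0 where there is no reading), "fx", "fy", "cx", "cy" (pixels), "rvec" (rotation vector, rad) and "tvec" (3), from world to camera coordinates, as OpenCV has them; the wrist camera has in their place "T_tool_cam" (4x4, takes a point from camera to tool coordinates, whose origin is the TCP and whose axes are the flange's). Camera axes: x right, y down, z forward; pixel columns grow to the right and rows downward; lengths in mm; the calibration is good to about 2 mm. A picture is of the moment at which its call begins: read the wrist's pose just before it.
- finish_job(): hands the job in; it is judged then, once.
The state is a dict: "time_s": time; "joints": joint angles; "dq": joint speeds; "tau": joint torques, N m; "eef_pos": TCP position; "ee_rot": TCP orientation; "force": force on the tool from outside, world axes, zero at the start; "wrist_torque": the same for the moment, N m; "grip_width": opening from 0.0 (shut) to 1.0 (fully open); "grip_force": force on a finger pad.
Only numpy, scipy, OpenCV 4.12 (cv2) and the standard library are available. Lean on these libraries where they do the work, as an engineer would, in place of code of your own. Each camera call takes 0.05 s, during which the arm holds its last target. There are 200 camera calls.

### The job

The shorter of the two metal cassettes is a reject. Pull the flap of the cream scrap box all the way down to its stop, lay the short cassette on the open flap and let go of it, then swing the flap up again so that the cassette slides into the box, and push the flap home until its catch snaps and it stays fully shut. Work the flap gently, without letting it drop open or slamming it, and leave the long cassette, the bottle and the tray where they are.

Things in the scene. Friction and masses are not known exactly. Their poses are not given: they have to be found in the camera images.
- deposit_box: Cream sheet-metal scrap box fixed to the bench, 250 mm wide (y), 230 deep, 262 high, walls 6, flat clear roof. Origin: on the bench below the flap's hinge, middle of the front face; x points into the box, away from the robot, y along the front, z up. A fixed front wall reaches 95 mm up; above it is the mouth, closed by the flap. Inside only a flat floor.
- flap (a joint): Flap angle, rad: 0 shut and upright, grows as its top swings down towards the robot, 1.4 open on its stop (10 degrees short of level, free end higher). Free hinge: off the catch the flap (0.45 kg) falls open by its weight. A sprung catch under the roof edge holds it shut: it acts from 0 to about 0.15 rad, both ways, and takes some 6 to 15 N at the bar to pass; latched, the flap rests near 0.
- flap_hinge (a point): Midpoint of the flap's hinge line, 100 mm above the bench on the box's front face. The hinge line runs along the box's y.
- flap_bar (a point): Centre of the flap's pull bar: level steel bar, 10 mm round, 130 long (y), on two rods in the flap's plane; 205 mm from the hinge, 5 mm to the flap's outside; 45 mm free gap to the flap's edge. Shut: 305 mm above the bench, 43 above the roof. Can be pinched from above, and turns between the fingers as the flap swings. Axes turn with the flap: y along bar, z away from hinge, x to the inside.
- flap_mid (a point): Middle of the flap's inner face, 85 mm from the hinge; axes as flap_bar (x is up when open). Panel 216 mm wide, 155 from hinge to edge, 10 thick, side lips 14 high and 196 apart; a catch nose 16 wide stands up 27 in the middle, 133 to 143 from the hinge. A cassette laid here stays put while the flap is open and slides into the box as the flap is raised.
- cassette_short: The reject: closed aluminium lead-frame cassette, a block 80 mm long (x), 40 mm wide (y), 30 mm high, 0.1 to 0.22 kg, standing loose on the bench. Origin: centre of its underside.
- cassette_long: The same kind of cassette but 130 mm long (x), 40 mm wide, 30 mm high, about 0.25 kg. Stays where it is. Origin: centre of its underside.
- bottle: White plastic bottle, 60 mm diameter, 140 mm high, standing on the bench. Stays where it is. Origin: centre of its underside.
- parts_tray: Low open steel tray, 160 x 110 x 30 mm. Stays where it is. Origin: centre of its underside.

How it is judged:
By the outcome, as a careful person would: the job done as asked, in the order asked, and still so for the second after the job is handed in, with the robot touching nothing.
It also fails if it takes over 72 s, if anything falls off the work surface, if the arm or the gripper's body presses on something with over 40 N, if the wrist force passes 120 N, or if a joint passes its speed limit or range.

## Working session

There is one attempt and no reset: what is moved stays moved. The work goes in short steps, Python scripts to look and compute and a tool call to move; the robot and the scene stay as the last step left them, time stands still between calls to the robot, and variables do not carry over. Pictures are saved under pics/ and viewed, at most 10 in all, crops included, and the job is handed in when it is done.

Besides the shell and the picture viewer there is one more tool, called after "Call:" by a JSON object that holds its "fn" and its "kwargs". servo_tool: Moves the arm, as the interface text tells. Its arguments: {"type":"object","properties":{"commands":{"type":"array"},"squeeze":{"type":"number"}},"required":["commands"]}

```bash
mkdir -p pics; ls; cat > h.py <<'E'
from rig import *
import numpy as np, cv2
def pts(c):
    v,u=np.mgrid[0:400,0:640]; z=c["z_map"].astype(float)
    p=np.stack([(u-c["cx"])/c["fx"]*z,(v-c["cy"])/c["fy"]*z,z],-1)
    R=cv2.Rodrigues(np.array(c["rvec"],float))[0]
    return (p-np.array(c["tvec"],float).ravel())@R
E
python3 - <<'E'
from h import *
for n in("side","top"):
    c=capture(n); np.save(f"{n}.npy",c,allow_pickle=True)
    cv2.imwrite(f"pics/{n}.png",c["pixels"][...,::-1])
print(sense())
E
```

```text
pics
{'time_s': 0.1, 'joints': array([-1.48043841e+00,  3.13363742e-01,  1.49836365e+00,  6.02897770e-08,
        1.33097900e+00, -2.23387786e-01]), 'dq': array([ 0.00055438, -0.00172522, -0.00133633,  0.00188237,  0.00197622,
        0.00070515]), 'tau': array([ 3.77115444e-03, -4.12899792e+01, -2.60144198e+01, -1.27586591e-04,
        2.93749428e-03,  6.83689649e-06]), 'eef_pos': array([ 162.00100551, -499.14223638,  230.80685073]), 'ee_rot': array([-5.55634176e-04,  9.87720515e-01,  1.56230197e-01,  3.70419132e-05]), 'force': array([ 0.44369996, -0.09767415, -0.57587893]), 'wrist_torque': array([ 0.01831121, -0.03050051, -0.03905712]), 'grip_force': 0.0, 'grip_width': 0.9983233280790029}
```

View pics/side.png

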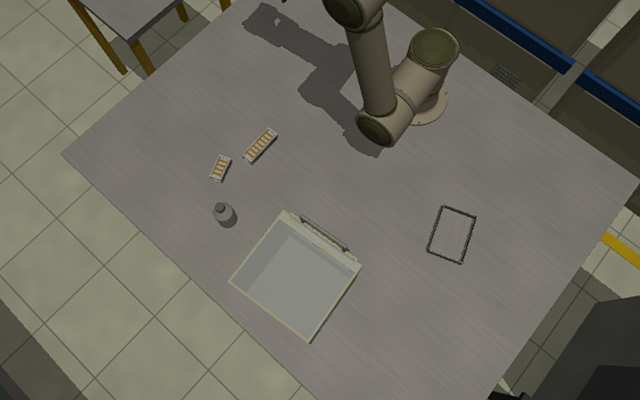

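View pics/top.png

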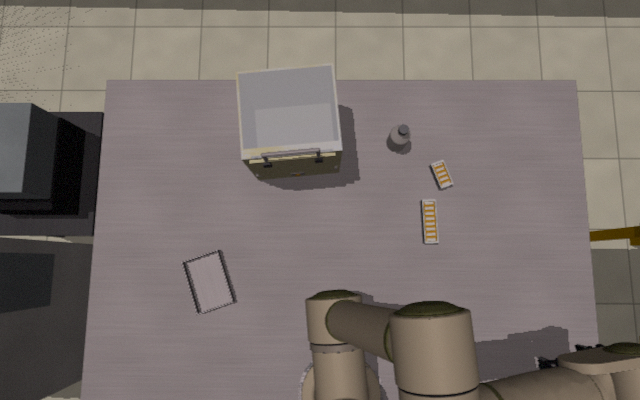

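The top view shows the box around (290,115) with its bar at (291,155). The short cassette is at (442,174), the long one at (430,221), the bottle at (400,135) and the tray at (209,281). In the side view the short cassette is at (221,168) and the bar runs from (302,218) to (347,249).

```bash
python3 - <<'E'
from h import *
for n,rois in (("top",dict(short=(425,155,460,195),long=(418,195,445,248),bottle=(385,120,412,155),bar=(235,140,350,182))),("side",dict(short=(205,150,236,185),long=(238,122,282,168),bottle=(208,198,240,230),bar=(275,205,365,275)))):
    c=np.load(f"{n}.npy",allow_pickle=True).item(); P=pts(c)
    print(n,"cam",-cv2.Rodrigues(np.array(c["rvec"],float))[0].T@np.array(c["tvec"]).ravel(), "table z",np.median(P[280:300,300:320,2]), c["fx"])
    for k,(a,b,d,e) in rois.items():
        Q=P[b:e,a:d].reshape(-1,3); ok=c["z_map"][b:e,a:d].ravel()>0
        lo,hi=dict(short=(20,40),long=(20,40),bottle=(60,150),bar=(288,325))[k]
        m=ok&(Q[:,2]>lo)&(Q[:,2]<hi); Q=Q[m]
        if len(Q)<5: print(k,len(Q)); continue
        r=cv2.minAreaRect(Q[:,:2].astype(np.float32))
        print(k,len(Q),"med",np.median(Q,0).round(1),"rect",np.round(r[0],1),np.round(r[1],1),round(r[2],1),"zmax",Q[:,2].max().round(1))
    # box rim top at z~262
    m=(c["z_map"]>0)&(abs(P[...,2]-262)<8)
    Q=P[m]; Q=Q[(Q[:,0]>300)]
    if len(Q)>10:
        r=cv2.minAreaRect(Q[:,:2].astype(np.float32)); print("rim",len(Q),r, cv2.boxPoints(r).round(0).tolist())
E
```

```text
top cam [ 374.69917301   45.38732303 1264.74501085] table z 1.115346998956035 417.85786780697794
short 377 med [ 636.6 -303.3   28.8] rect [ 636.9 -303.6] [80.  41.9] 21.0 zmax 36.6
long 631 med [ 494.5 -263.2   28.6] rect [ 494.8 -263. ] [130.3  41.7] 2.1 zmax 38.5
bottle 379 med [ 730.6 -164.6  100.4] rect [ 738.  -169.5] [58.2 52.9] 48.0 zmax 145.5
bar 264 med [628.4 127.8 309.9] rect [628.6 128.4] [ 10.9 137.9] 5.4 zmax 315.1
rim 8855 ((741.673583984375, 139.84400939941406), (247.32150268554688, 250.33497619628906), 5.596161365509033) [[606.0, 252.0], [631.0, 3.0], [877.0, 27.0], [853.0, 276.0]]
side cam [ 842.9593938   305.14680133 1421.28829554] table z 262.9188686971471 464.07365657625326
short 321 med [ 633.9 -301.9   28.4] rect [ 634.2 -302.7] [81.5 43.9] 21.1 zmax 37.8
long 496 med [ 492.9 -261.7   28.2] rect [ 491.7 -262.2] [131.2  44.6] 2.3 zmax 39.2
bottle 360 med [ 740.5 -158.6   99.8] rect [ 739.  -165.9] [56.6 58.4] 81.4 zmax 146.4
bar 234 med [626.7 132.8 309.6] rect [626.6 130.8] [ 10.9 138.6] 5.6 zmax 316.1
rim 9437 ((739.73828125, 141.06382751464844), (241.90814208984375, 250.5505828857422), 5.693321704864502) [[607.0, 254.0], [632.0, 4.0], [873.0, 28.0], [848.0, 278.0]]
```

Call:
{"fn": "servo_tool", "kwargs": {"commands": [[-1, [0, 0, -0.013], [0, 0, -0.995]], [-1, [0, 0, -0.013], [0, 0, -0.995]], [-1, [0, 0, -0.013], [0, 0, -0.995]], [-1, [0, 0, -0.013], [0, 0, -0.995]], [-1, [0, 0, -0.013], [0, 0, -0.995]], [-1, [0, 0, -0.013], [0, 0, -0.995]], [-1, [0, 0, -0.013], [0, 0, -0.995]], [-1, [0, 0, -0.013], [0, 0, -0.995]], [-1, [0, 0, -0.013], [0, 0, -0.995]], [-1, [0, 0, -0.013], [0, 0, -0.995]]], "squeeze": 40}}

```text
time_s: 0.93
eef_pos: [162.0, -499.2, 361.6]
ee_rot: [-0.0, 0.777, 0.629, 0.0]
force: [0.0, -0.5, -0.9]
grip_width: 1.002
grip_force: 0.0
```

Call:
{"fn": "servo_tool", "kwargs": {"commands": [[-1, [0, 0, 0], [0, 0, -0.995]], [-1, [0, 0, 0], [0, 0, -0.995]], [-1, [0, 0, 0], [0, 0, -0.995]], [-1, [0.024, 0.022, 0], [0, 0, 0]], [-1, [0.024, 0.022, 0], [0, 0, 0]], [-1, [0.024, 0.022, 0], [0, 0, 0]], [-1, [0.024, 0.022, 0], [0, 0, 0]], [-1, [0.024, 0.022, 0], [0, 0, 0]], [-1, [0.024, 0.022, 0], [0, 0, 0]], [-1, [0.024, 0.022, 0], [0, 0, 0]]]}}

```text
time_s: 1.77
eef_pos: [299.5, -315.7, 361.1]
ee_rot: [-0.0, 0.672, 0.741, 0.0]
force: [0.7, -0.4, 0.2]
grip_width: 1.002
grip_force: 0.0
```

Call:
{"fn": "servo_tool", "kwargs": {"commands": [[-1, [0.024, 0.022, 0], [0, 0, 0]], [-1, [0.024, 0.022, 0], [0, 0, 0]], [-1, [0.024, 0.022, 0], [0, 0, 0]], [-1, [0.024, 0.022, 0], [0, 0, 0]], [-1, [0.024, 0.022, 0], [0, 0, 0]], [-1, [0.024, 0.022, 0], [0, 0, 0]], [-1, [0.024, 0.022, 0], [0, 0, 0]], [-1, [0.024, 0.022, 0], [0, 0, 0]], [-1, [0.024, 0.022, 0], [0, 0, 0]], [-1, [0.024, 0.022, 0], [0, 0, 0]]]}}

```text
time_s: 2.6
eef_pos: [495.2, -55.3, 361.0]
ee_rot: [-0.0, 0.672, 0.741, -0.0]
force: [0.8, -0.2, 1.1]
grip_width: 0.996
grip_force: 0.0
```

```bash
cat >> h.py <<'E'
from scipy.spatial.transform import Rotation as Ro
def st():
    s=sense(); q=s["ee_rot"]; R=Ro.from_quat([q[1],q[2],q[3],q[0]]); return s,np.array(s["eef_pos"]),R
def to(target):  # tool-axes shift in m to a world TCP target in mm
    s,p,R=st(); return (R.inv().apply(np.array(target)-p)/1000).round(4)
E
python3 - <<'E'
import rig
print([n for n in dir(rig) if not n.startswith("_")], getattr(rig,"grip_depth",None))
from h import *
s,p,R=st(); print(p,R.as_matrix().round(3).tolist(),to([627.6,129.6,350]),s["joints"].round(2),s["force"])
E
```

```text
['PlanningError', 'capture', 'finish_job', 'grip_depth', 'sense'] 18.700000000000003
[495.16282325 -55.29259175 361.02785662] [[-0.097, 0.995, -0.001], [0.995, 0.097, 0.0], [0.0, -0.001, -1.0]] [0.1711 0.1498 0.011 ] [-0.35  0.2   1.32 -0.    1.63 -0.44] [ 0.7617984  -0.16190534  1.14687032]
```

Call:
{"fn": "servo_tool", "kwargs": {"commands": [[-1, [0.0244, 0.0214, 0], [0, 0, 0]], [-1, [0.0244, 0.0214, 0], [0, 0, 0]], [-1, [0.0244, 0.0214, 0], [0, 0, 0]], [-1, [0.0244, 0.0214, 0], [0, 0, 0]], [-1, [0.0244, 0.0214, 0], [0, 0, 0]], [-1, [0.0244, 0.0214, 0], [0, 0, 0]], [-1, [0.0244, 0.0214, 0], [0, 0, 0]]]}}

```text
time_s: 3.18
eef_pos: [627.5, 129.2, 360.9]
ee_rot: [-0.0, 0.672, 0.741, -0.0]
force: [0.6, -0.7, 0.6]
grip_width: 0.997
grip_force: 0.0
```

```bash
cat >> h.py <<'E'
def wpts(c,p,R):
    v,u=np.mgrid[0:400,0:640]; z=c["z_map"].astype(float)
    P=np.stack([(u-c["cx"])/c["fx"]*z,(v-c["cy"])/c["fy"]*z,z],-1); T=np.array(c["T_tool_cam"])
    return R.apply((P@T[:3,:3].T+T[:3,3]).reshape(-1,3)).reshape(P.shape)+p
E
python3 - <<'E'
from h import *
s,p,R=st(); c=capture("wrist"); P=wpts(c,p,R); print(p)
cv2.imwrite("pics/w1.png",c["pixels"][...,::-1])
Q=P[(c["z_map"]>0)&(P[...,2]>295)&(P[...,2]<325)]
print(len(Q)); r=cv2.minAreaRect(Q[:,:2].astype(np.float32)); print(r,np.median(Q,0))
E
```

```text
[627.52688855 129.23634679 360.86560683]
2876
((628.7176513671875, 129.88018798828125), (9.947162628173828, 137.48118591308594), 5.374370574951172) [627.73913969 138.02700875 309.30453628]
```

View pics/w1.png

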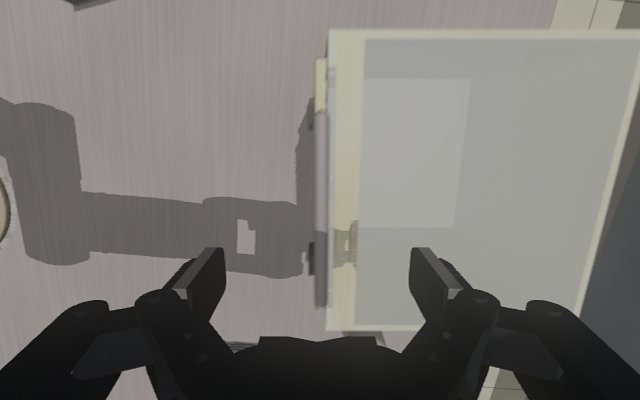

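The wrist view shows the bar at columns 315–328, centred between the open fingers, so I'll go down and pinch it.

Call:
{"fn": "servo_tool", "kwargs": {"commands": [[-1, [0, 0.001, 0.015], [0, 0, 0]], [-1, [0, 0, 0.02], [0, 0, 0]], [-1, [0, 0, 0.02], [0, 0, 0]], [-1, [0, 0, 0.02], [0, 0, 0]], [0.5, [0, 0, 0], [0, 0, 0]], [0.8, [0, 0, 0], [0, 0, 0]], [1, [0, 0, 0], [0, 0, 0]], [1, [0, 0, 0], [0, 0, 0]], [1, [0, 0, 0], [0, 0, 0]], [1, [0, 0, 0], [0, 0, 0]]], "squeeze": 40}}

```text
time_s: 4.07
eef_pos: [628.2, 127.7, 287.1]
ee_rot: [0.0, 0.672, 0.741, 0.0]
force: [-1.4, 0.1, 0.0]
grip_width: 0.143
grip_force: 0.1
```

Call:
{"fn": "servo_tool", "kwargs": {"commands": [[1, [0, 0, 0], [0, 0, 0]], [1, [0, 0, 0], [0, 0, 0]], [1, [0, 0, 0], [0, 0, 0]]]}}

```text
time_s: 4.32
eef_pos: [628.4, 127.8, 287.1]
ee_rot: [0.001, 0.672, 0.741, 0.001]
force: [2.9, 0.3, 4.2]
grip_width: 0.101
grip_force: 39.1
```

```bash
cat > arc.py <<'E'
import numpy as np,sys,json
def rows(ths):
    t=np.array(ths); Y=-205*np.sin(t)-5*np.cos(t); Z=-(205*np.cos(t)-5*np.sin(t))
    return [[round(a/1000,4),round(b/1000,4)] for a,b in zip(np.diff(Y),np.diff(Z))]
E
python3 - <<'E'
from arc import *
t=[0,.02,.05,.08,.11,.14,.17]+[.17+.04*i for i in range(1,30)]+[1.36,1.38,1.4,1.41]
r=rows(t)
for i in range(0,len(r),10): print(t[i],t[min(i+10,len(t)-1)],r[i:i+10])
E
```

```text
0 0.33 [[np.float64(-0.0041), np.float64(0.0001)], [np.float64(-0.0061), np.float64(0.0004)], [np.float64(-0.0061), np.float64(0.0005)], [np.float64(-0.0061), np.float64(0.0007)], [np.float64(-0.0061), np.float64(0.0009)], [np.float64(-0.0061), np.float64(0.0011)], [np.float64(-0.008), np.float64(0.0017)], [np.float64(-0.0079), np.float64(0.0021)], [np.float64(-0.0078), np.float64(0.0024)], [np.float64(-0.0077), np.float64(0.0027)]]
0.33 0.7300000000000001 [[np.float64(-0.0076), np.float64(0.003)], [np.float64(-0.0075), np.float64(0.0033)], [np.float64(-0.0074), np.float64(0.0036)], [np.float64(-0.0072), np.float64(0.0039)], [np.float64(-0.0071), np.float64(0.0042)], [np.float64(-0.0069), np.float64(0.0045)], [np.float64(-0.0067), np.float64(0.0047)], [np.float64(-0.0065), np.float64(0.005)], [np.float64(-0.0063), np.float64(0.0052)], [np.float64(-0.0061), np.float64(0.0055)]]
0.7300000000000001 1.13 [[np.float64(-0.0059), np.float64(0.0057)], [np.float64(-0.0056), np.float64(0.006)], [np.float64(-0.0054), np.float64(0.0062)], [np.float64(-0.0051), np.float64(0.0064)], [np.float64(-0.0049), np.float64(0.0066)], [np.float64(-0.0046), np.float64(0.0068)], [np.float64(-0.0043), np.float64(0.007)], [np.float64(-0.004), np.float64(0.0071)], [np.float64(-0.0038), np.float64(0.0073)], [np.float64(-0.0035), np.float64(0.0074)]]
1.13 1.41 [[np.float64(-0.0032), np.float64(0.0076)], [np.float64(-0.0029), np.float64(0.0077)], [np.float64(-0.0026), np.float64(0.0078)], [np.float64(-0.0022), np.float64(0.0079)], [np.float64(-0.0019), np.float64(0.008)], [np.float64(-0.0012), np.float64(0.006)], [np.float64(-0.0007), np.float64(0.004)], [np.float64(-0.0006), np.float64(0.0041)], [np.float64(-0.0003), np.float64(0.002)]]
```

Call:
{"fn": "servo_tool", "kwargs": {"commands": [[1, [0, -0.004, 0], [0, 0, 0]], [1, [0, -0.006, 0.0004], [0, 0, 0]], [1, [0, -0.006, 0.0005], [0, 0, 0]], [1, [0, -0.006, 0.0007], [0, 0, 0]], [1, [0, -0.0061, 0.0009], [0, 0, 0]], [1, [0, -0.0061, 0.0011], [0, 0, 0]], [1, [0, -0.008, 0.0017], [0, 0, 0]], [1, [0, -0.0079, 0.0021], [0, 0, 0]], [1, [0, -0.0078, 0.0024], [0, 0, 0]], [1, [0, -0.0077, 0.0027], [0, 0, 0]]], "squeeze": 50}}

```text
time_s: 5.15
eef_pos: [561.9, 121.3, 273.7]
ee_rot: [0.0, 0.672, 0.741, -0.0]
force: [-4.4, -1.1, 10.3]
grip_width: 0.096
grip_force: 50.3
```

Call:
{"fn": "servo_tool", "kwargs": {"commands": [[1, [0, -0.0076, 0.003], [0, 0, 0]], [1, [0, -0.0075, 0.0033], [0, 0, 0]], [1, [0, -0.0074, 0.0036], [0, 0, 0]], [1, [0, -0.0072, 0.0039], [0, 0, 0]], [1, [0, -0.0071, 0.0042], [0, 0, 0]], [1, [0, -0.0069, 0.0045], [0, 0, 0]], [1, [0, -0.0067, 0.0047], [0, 0, 0]], [1, [0, -0.0065, 0.005], [0, 0, 0]], [1, [0, -0.0063, 0.0052], [0, 0, 0]], [1, [0, -0.0061, 0.0055], [0, 0, 0]]]}}

```text
time_s: 5.98
eef_pos: [492.6, 114.6, 230.2]
ee_rot: [-0.0, 0.672, 0.741, -0.001]
force: [1.5, 0.1, -1.6]
grip_width: 0.093
grip_force: 49.0
```

Call:
{"fn": "servo_tool", "kwargs": {"commands": [[1, [0, -0.0059, 0.0057], [0, 0, 0]], [1, [0, -0.0056, 0.006], [0, 0, 0]], [1, [0, -0.0054, 0.0062], [0, 0, 0]], [1, [0, -0.0051, 0.0064], [0, 0, 0]], [1, [0, -0.0049, 0.0066], [0, 0, 0]], [1, [0, -0.0046, 0.0068], [0, 0, 0]], [1, [0, -0.0043, 0.007], [0, 0, 0]], [1, [0, -0.004, 0.0071], [0, 0, 0]], [1, [0, -0.0038, 0.0073], [0, 0, 0]], [1, [0, -0.0035, 0.0074], [0, 0, 0]]]}}

```text
time_s: 6.82
eef_pos: [446.4, 110.0, 163.7]
ee_rot: [-0.0, 0.672, 0.741, -0.0]
force: [-0.1, -0.4, -1.6]
grip_width: 0.096
grip_force: 48.6
```

Call:
{"fn": "servo_tool", "kwargs": {"commands": [[1, [0, -0.0032, 0.0076], [0, 0, 0]], [1, [0, -0.0029, 0.0077], [0, 0, 0]], [1, [0, -0.0026, 0.0078], [0, 0, 0]], [1, [0, -0.0022, 0.0078], [0, 0, 0]], [1, [0, -0.0018, 0.006], [0, 0, 0]], [1, [0, -0.0012, 0.006], [0, 0, 0]], [1, [0, -0.0007, 0.004], [0, 0, 0]], [1, [0, -0.0006, 0.004], [0, 0, 0]], [1, [0, -0.0003, 0.002], [0, 0, 0]], [1, [0, 0, 0], [0, 0, 0]]]}}

```text
time_s: 7.65
eef_pos: [432.5, 108.6, 114.3]
ee_rot: [0.001, 0.672, 0.741, 0.001]
force: [-7.0, 0.1, 33.0]
grip_width: 0.1
grip_force: 52.2
```

Call:
{"fn": "servo_tool", "kwargs": {"commands": [[1, [0, 0, -0.001], [0, 0, 0]], [0.3, [0, 0, 0], [0, 0, 0]], [0.3, [0, 0, 0], [0, 0, 0]], [0.3, [0, 0, 0], [0, 0, 0]], [0.3, [0, 0, 0], [0, 0, 0]], [0.3, [0, 0, -0.01], [0, 0, 0]], [0.3, [0, 0, -0.015], [0, 0, 0]], [0.3, [0, 0, -0.025], [0, 0, 0]], [0.3, [0, 0, -0.03], [0, 0, 0]], [0.3, [0, 0, -0.03], [0, 0, 0]]]}}

```text
time_s: 8.48
eef_pos: [430.8, 108.6, 223.2]
ee_rot: [-0.001, 0.672, 0.741, -0.001]
force: [0.7, 0.7, 0.1]
grip_width: 0.352
grip_force: 0.0
```

```bash
python3 - <<'E'
from h import *
s,p,R=st(); print(p,s["grip_width"],s["force"])
H=np.array([633.2,128.4]);ex=np.array([.9952,.0976]);ey=np.array([-.0976,.9952])
for n in("top","side"):
    c=capture(n);P=pts(c); d=P[...,:2]-H; a=d@ex;b=d@ey
    m=(c["z_map"]>0)&(a<-45)&(a>-125)&(b>-85)&(b<-40); 
    Q=np.stack([a[m],P[m][:,2]],1); k=(Q[:,1]<170)&(Q[:,1]>80); print(n,m.sum(),k.sum(), np.polyfit(*Q[k].T,1) if k.sum()>20 else '')
    m=(c["z_map"]>0)&(a<-190)&(a>-230)&(abs(b)<64)&(P[...,2]>100)&(P[...,2]<150); print("bar",m.sum(),np.median(a[m]),np.percentile(P[m][:,2],90) if m.any() else '')
cv2.imwrite("pics/s2.png",c["pixels"][100:360,200:400][::1,:,::-1].repeat(2,0).repeat(2,1))
E
```

```text
[430.7869824  108.56964334 223.21077446] 0.35248392964333275 [0.71637069 0.69401823 0.08470176]
top 416 416 [ -0.17668051 101.19670578]
bar 0 nan 
side 417 417 [ -0.1785125 100.750665 ]
bar 129 -202.52552178864158 138.66459224666883
  return _methods._mean(a, axis=axis, dtype=dtype,
  ret = ret.dtype.type(ret / rcount)
```

View pics/s2.png

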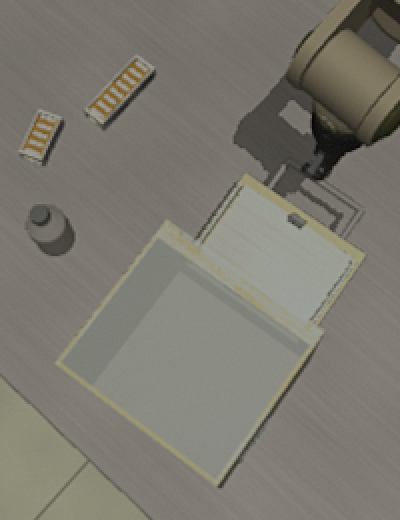

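The flap is open at a slope of 10.1°, so it is on its stop. In the crop the cassette is at (40,137). I'll go there now.

Call:
{"fn": "servo_tool", "kwargs": {"commands": [[0, [-0.0269, 0.0102, 0], [0, 0, 0]], [-0.5, [-0.0269, 0.0102, 0], [0, 0, 0]], [-1, [-0.0269, 0.0102, 0], [0, 0, 0]], [-1, [-0.0269, 0.0102, 0], [0, 0, 0]], [-1, [-0.0269, 0.0102, 0], [0, 0, 0]], [-1, [-0.0269, 0.0102, 0], [0, 0, 0]], [-1, [-0.0269, 0.0102, 0], [0, 0, 0]], [-1, [-0.0269, 0.0102, 0], [0, 0, 0]], [-1, [-0.0269, 0.0102, 0], [0, 0, 0]], [-1, [-0.0269, 0.0102, 0], [0, 0, 0]]]}}

```text
time_s: 9.42
eef_pos: [559.2, -150.5, 221.1]
ee_rot: [-0.001, 0.672, 0.741, -0.0]
force: [0.4, 1.3, 0.5]
grip_width: 0.997
grip_force: 0.0
```

Call:
{"fn": "servo_tool", "kwargs": {"commands": [[-1, [-0.0269, 0.0102, 0], [0, 0, 0]], [-1, [-0.0269, 0.0102, 0], [0, 0, 0]], [-1, [-0.0269, 0.0102, 0], [0, 0, 0]], [-1, [-0.0269, 0.0102, 0], [0, 0, 0]], [-1, [-0.0269, 0.0102, 0], [0, 0, 0]], [-1, [-0.0269, 0.0102, 0], [0, 0, 0]], [-1, [0, 0, 0], [0, 0, 0.954]], [-1, [0, 0, 0], [0, 0, 0.954]], [-1, [0, 0, 0], [0, 0, 0.954]], [-1, [0, 0, 0], [0, 0, 0.954]]]}}

```text
time_s: 10.25
eef_pos: [635.5, -303.9, 220.6]
ee_rot: [-0.001, 0.807, 0.591, -0.0]
force: [-0.0, 0.2, 0.0]
grip_width: 0.997
grip_force: 0.0
```

Call:
{"fn": "servo_tool", "kwargs": {"commands": [[-1, [0, 0, 0], [0, 0, 0.954]], [-1, [0, 0, 0], [0, 0, 0.954]], [-1, [0, 0, 0], [0, 0, 0.954]], [-1, [0, 0, 0], [0, 0, 0.954]], [-1, [0, 0, 0], [0, 0, 0.954]], [-1, [0, 0, 0], [0, 0, 0.954]], [-1, [0, 0, 0], [0, 0, 0.954]], [-1, [0, 0, 0], [0, 0, 0.954]], [-1, [0, 0, 0], [0, 0, 0.954]], [-1, [0, 0, 0.02], [0, 0, 0]]]}}

```text
time_s: 11.08
eef_pos: [636.6, -304.5, 204.7]
ee_rot: [0.002, 0.983, 0.181, 0.002]
force: [-0.5, -0.5, 0.7]
grip_width: 1.001
grip_force: 0.0
```

```bash
python3 - <<'E'
from h import *
s,p,R=st(); c=capture("wrist"); P=wpts(c,p,R); print(p,R.as_matrix()[:,0].round(3),s["joints"].round(2))
m=((c["z_map"]>0)&(P[...,2]>18)&(P[...,2]<45)&(abs(P[...,0]-636)<70)&(abs(P[...,1]+303)<70)).astype(np.uint8)
n,l,stt,_=cv2.connectedComponentsWithStats(m); i=1+stt[1:,4].argmax()
Q=P[l==i]; r=cv2.minAreaRect(Q[:,:2].astype(np.float32)); print(r,np.median(Q,0)); print(to([*r[0],8]))
E
```

```text
[ 636.61078355 -304.47690466  204.66005314] [0.934 0.356 0.003] [-0.61  0.75  0.87  0.    1.51  0.59]
((637.034912109375, -303.5533447265625), (80.34828186035156, 40.8050651550293), 19.57898712158203) [ 638.53812892 -302.99873873   27.35766149]
[0.0023 0.0016 0.1897]
```

Call:
{"fn": "servo_tool", "kwargs": {"commands": [[-1, [0.001, -0.001, 0.025], [0, 0, 0]], [-1, [0, 0, 0.025], [0, 0, 0]], [-1, [0, 0, 0.025], [0, 0, 0]], [-1, [0, 0, 0.025], [0, 0, 0]], [-1, [0, 0, 0.025], [0, 0, 0]], [-1, [0, 0, 0.025], [0, 0, 0]], [-1, [0, 0, 0.02], [0, 0, 0]], [-1, [0, 0, 0.015], [0, 0, 0]], [-1, [0, 0, 0.01], [0, 0, 0]], [-1, [0, 0, 0.003], [0, 0, 0]]]}}

```text
time_s: 11.97
eef_pos: [635.3, -301.9, 1.8]
ee_rot: [-0.002, 0.983, 0.184, -0.002]
force: [0.3, 0.0, 0.6]
grip_width: 0.999
grip_force: 0.0
```

Call:
{"fn": "servo_tool", "kwargs": {"commands": [[0.1, [0, 0, 0], [0, 0, 0]], [0.4, [0, 0, 0], [0, 0, 0]], [0.6, [0, 0, 0], [0, 0, 0]], [0.6, [0, 0, 0], [0, 0, 0]], [0.6, [0, 0, 0], [0, 0, 0]], [0.6, [0, 0, 0], [0, 0, 0]]], "squeeze": 40}}

```text
time_s: 12.47
eef_pos: [636.8, -303.0, 5.8]
ee_rot: [0.001, 0.983, 0.184, 0.001]
force: [0.1, 0.8, 6.6]
grip_width: 0.457
grip_force: 42.1
```

Call:
{"fn": "servo_tool", "kwargs": {"commands": [[0.6, [0, 0, -0.015], [0, 0, 0]], [0.6, [0, 0, -0.025], [0, 0, 0]], [0.6, [0, 0, -0.025], [0, 0, 0]], [0.6, [0, 0, -0.025], [0, 0, 0.867]], [0.6, [0, 0, -0.025], [0, 0, 0.867]], [0.6, [0, 0, -0.025], [0, 0, 0.867]], [0.6, [0, 0, -0.025], [0, 0, 0]], [0.6, [0, 0, -0.025], [0, 0, 0]], [0.6, [-0.0066, -0.0269, 0], [0, 0, 0]], [0.6, [-0.0066, -0.0269, 0], [0, 0, 0]]]}}

```text
time_s: 13.3
eef_pos: [617.9, -250.8, 196.5]
ee_rot: [0.001, 0.999, 0.048, 0.001]
force: [0.0, 1.0, -2.4]
grip_width: 0.459
grip_force: 41.2
```

Call:
{"fn": "servo_tool", "kwargs": {"commands": [[0.6, [-0.0066, -0.0269, 0], [0, 0, 0]], [0.6, [-0.0066, -0.0269, 0], [0, 0, 0]], [0.6, [-0.0066, -0.0269, 0], [0, 0, 0]], [0.6, [-0.0066, -0.0269, 0], [0, 0, 0]], [0.6, [-0.0066, -0.0269, 0], [0, 0, 0]], [0.6, [-0.0066, -0.0269, 0], [0, 0, 0]], [0.6, [-0.0066, -0.0269, 0], [0, 0, 0]], [0.6, [-0.0066, -0.0269, 0], [0, 0, 0]], [0.6, [-0.0066, -0.0269, 0], [0, 0, 0]], [0.6, [-0.0066, -0.0269, 0], [0, 0, 0]]]}}

```text
time_s: 14.13
eef_pos: [525.3, 12.2, 195.3]
ee_rot: [0.0, 0.999, 0.049, 0.0]
force: [0.3, 1.2, -1.7]
grip_width: 0.464
grip_force: 41.2
```

Call:
{"fn": "servo_tool", "kwargs": {"commands": [[0.6, [-0.0066, -0.0269, 0], [0, 0, 0]], [0.6, [-0.0066, -0.0269, 0], [0, 0, 0]], [0.6, [-0.0066, -0.0269, 0], [0, 0, 0]], [0.6, [-0.0066, -0.0269, 0], [0, 0, 0]], [0.6, [0, 0, 0], [0, -0.583, 0]], [0.6, [0, 0, 0], [0, -0.583, 0]], [0.6, [0, 0, 0], [0, 0, 0]]]}}

```text
time_s: 14.72
eef_pos: [489.9, 115.9, 194.9]
ee_rot: [0.003, 0.997, 0.049, -0.062]
force: [1.1, -0.4, -1.3]
grip_width: 0.46
grip_force: 41.3
```

```bash
python3 - <<'E'
from h import *
s,p,R=st(); c=capture("wrist"); P=wpts(c,p,R); print(p,R.as_matrix().round(3).tolist(),s["joints"].round(2),s["grip_width"],s["grip_force"])
cv2.imwrite("pics/w2.png",c["pixels"][...,::-1])
print(to([548.7,121.2,150]),to([548.7,121.2,122]))
T=np.array(c["T_tool_cam"]).round(1); print(T.tolist())
E
```

```text
[489.89794605 115.85107914 194.90624324] [[0.988, 0.098, -0.123], [0.097, -0.995, -0.012], [-0.123, 0.0, -0.992]] [ 0.01  0.37  1.53 -0.01  1.37  1.48] 0.4598038370868053 41.269952058792114
[0.0641 0.0002 0.0372] [0.0675 0.0002 0.065 ]
[[0.0, -1.0, -0.3, 67.1], [1.0, 0.0, 0.0, -0.4], [0.0, -0.3, 1.0, -142.7], [0.0, 0.0, 0.0, 1.0]]
```

View pics/w2.png

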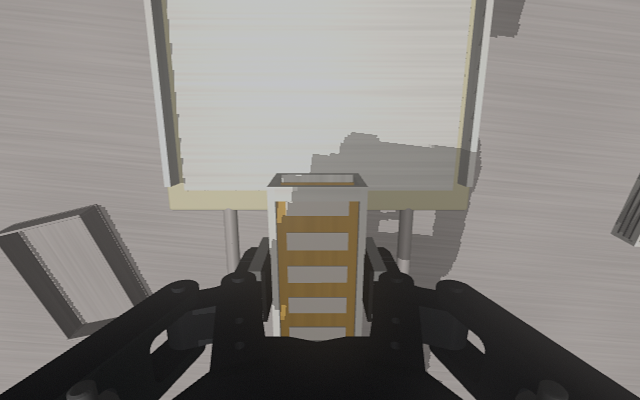

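The cassette sits straight in the fingers, but the wrist camera faces the box. I'll turn the tool half a turn so that side points at the robot before lowering.

Call:
{"fn": "servo_tool", "kwargs": {"commands": [[0.6, [0, 0, 0], [0, 0, -1]], [0.6, [0, 0, 0], [0, 0, -1]], [0.6, [0, 0, 0], [0, 0, -1]], [0.6, [0, 0, 0], [0, 0, -1]], [0.6, [0, 0, 0], [0, 0, -1]], [0.6, [0, 0, 0], [0, 0, -1]], [0.6, [0, 0, 0], [0, 0, -1]], [0.6, [0, 0, 0], [0, 0, -1]], [0.6, [0, 0, 0], [0, 0, -1]], [0.6, [0, 0, 0], [0, 0, -1]]]}}

```text
time_s: 15.6
eef_pos: [489.2, 115.2, 194.8]
ee_rot: [-0.028, 0.838, 0.542, -0.053]
force: [0.1, -0.6, -1.0]
grip_width: 0.462
grip_force: 41.2
```

Call:
{"fn": "servo_tool", "kwargs": {"commands": [[0.6, [0, 0, 0], [0, 0, -1]], [0.6, [0, 0, 0], [0, 0, -1]], [0.6, [0, 0, 0], [0, 0, -1]], [0.6, [0, 0, 0], [0, 0, -1]], [0.6, [0, 0, 0], [0, 0, -1]], [0.6, [0, 0, 0], [0, 0, -1]], [0.6, [0, 0, 0], [0, 0, -1]], [0.6, [0, 0, 0], [0, 0, -1]], [0.6, [0, 0, 0], [0, 0, -1]], [0.6, [0, 0, 0], [0, 0, -1]]]}}

```text
time_s: 16.43
eef_pos: [489.2, 115.2, 194.8]
ee_rot: [-0.051, 0.454, 0.889, -0.032]
force: [-0.2, -0.2, -1.3]
grip_width: 0.463
grip_force: 41.2
```

Call:
{"fn": "servo_tool", "kwargs": {"commands": [[0.6, [0, 0, 0], [0, 0, -1]], [0.6, [0, 0, 0], [0, 0, -1]], [0.6, [0, 0, 0], [0, 0, -1]], [0.6, [0, 0, 0], [0, 0, -1]], [0.6, [0, 0, 0], [0, 0, -1]], [0.6, [0, 0, 0], [0, 0, -1]], [0.6, [0, 0, 0], [0, 0, -1]], [0.6, [0, 0, 0], [0, 0, -1]], [0.6, [0, 0, 0], [0, 0, -1]], [0.6, [0, 0, 0], [0, 0, -1]]]}}

```text
time_s: 17.27
eef_pos: [489.2, 115.2, 194.8]
ee_rot: [-0.06, -0.051, 0.997, -0.003]
force: [-0.2, 0.2, -1.1]
grip_width: 0.461
grip_force: 41.2
```

```bash
python3 - <<'E'
from h import *
s,p,R=st(); print(p,R.as_matrix().round(3).tolist(),s["joints"].round(2),s["force"])
print(to([548.7,121.2,150]),to([548.7,121.2,122]))
E
```

```text
[489.19915681 115.21732181 194.8259207 ] [[-0.988, -0.102, -0.119], [-0.101, 0.995, -0.012], [0.12, 0.001, -0.993]] [ 0.    0.36  1.53 -0.01  1.37 -1.67] [-0.17818038  0.16227637 -1.13655985]
[-0.0647 -0.0001  0.0373] [-0.0681 -0.0001  0.0651]
```

Call:
{"fn": "servo_tool", "kwargs": {"commands": [[0.6, [-0.016, 0, 0], [0, 0, 0]], [0.6, [-0.016, 0, 0.005], [0, 0, 0]], [0.6, [-0.016, 0, 0.01], [0, 0, 0]], [0.6, [-0.016, 0, 0.01], [0, 0, 0]], [0.6, [-0.001, 0, 0.012], [0, 0, 0]], [0.6, [-0.001, 0, 0.01], [0, 0, 0]], [0.6, [-0.001, 0, 0.008], [0, 0, 0]], [0.6, [-0.001, 0, 0.005], [0, 0, 0]], [0.6, [0, 0, 0.002], [0, 0, 0]], [0.6, [0, 0, 0], [0, 0, 0]]]}}

```text
time_s: 18.1
eef_pos: [548.9, 121.3, 124.8]
ee_rot: [-0.061, -0.048, 0.997, -0.003]
force: [-1.4, -0.2, -1.5]
grip_width: 0.462
grip_force: 41.3
```

Call:
{"fn": "servo_tool", "kwargs": {"commands": [[0.6, [0, 0, 0.0015], [0, 0, 0]], [0.6, [0, 0, 0.0015], [0, 0, 0]], [0.6, [0, 0, 0], [0, 0, 0]]]}}

```text
time_s: 18.35
eef_pos: [549.1, 121.3, 122.4]
ee_rot: [-0.06, -0.048, 0.997, -0.003]
force: [1.0, 0.2, 2.1]
grip_width: 0.456
grip_force: 41.8
```

Call:
{"fn": "servo_tool", "kwargs": {"commands": [[0.6, [0, 0, 0.001], [0, 0, 0]], [0.6, [0, 0, 0.001], [0, 0, 0]], [0.6, [0, 0, 0], [0, 0, 0]]], "squeeze": 20}}

```text
time_s: 18.6
eef_pos: [549.6, 121.3, 121.2]
ee_rot: [-0.059, -0.049, 0.997, -0.003]
force: [2.3, 0.1, 7.9]
grip_width: 0.46
grip_force: 42.7
```

Call:
{"fn": "servo_tool", "kwargs": {"commands": [[0, [0, 0, 0], [0, 0, 0]], [-0.1, [0, 0, 0], [0, 0, 0]], [-0.3, [0, 0, 0], [0, 0, 0]], [-0.4, [0, 0, 0], [0, 0, 0]], [-0.4, [0, 0, 0], [0, 0, 0]], [-0.4, [0, 0, -0.005], [0, 0, 0]], [-0.4, [0, 0, -0.015], [0, 0, 0]], [-0.4, [0, 0, -0.02], [0, 0, 0]], [-0.4, [0.01, 0, -0.02], [0, 0, 0]], [-0.4, [0.02, 0, -0.02], [0, 0, 0]]]}}

```text
time_s: 19.43
eef_pos: [529.1, 119.2, 203.5]
ee_rot: [-0.061, -0.048, 0.997, -0.003]
force: [-0.2, 0.0, 0.1]
grip_width: 0.701
grip_force: 0.0
```

Call:
{"fn": "servo_tool", "kwargs": {"commands": [[-0.4, [0.03, 0, -0.02], [0, 0, 0]], [-0.4, [0.03, 0, 0], [0, 0, 0]], [-0.4, [0.03, 0, 0], [0, -0.583, 0]], [-0.4, [0, 0, 0], [0, -0.583, 0]]]}}

```text
time_s: 19.77
eef_pos: [438.9, 111.0, 234.5]
ee_rot: [0.001, -0.049, 0.999, 0.0]
force: [-0.0, -0.4, -0.6]
grip_width: 0.701
grip_force: 0.0
```

```bash
python3 - <<'E'
from h import *
s,p,R=st(); print(p,R.as_matrix().round(3).tolist(),s["joints"].round(2),s["force"],s["grip_width"])
c=capture("side");P=pts(c)
cv2.imwrite("pics/s3.png",c["pixels"][150:300,230:400][...,::-1].repeat(4,0).repeat(4,1)[:600,:680])
E
```

```text
[438.89029454 111.0077253  234.45320495] [[-0.995, -0.098, 0.002], [-0.098, 0.995, 0.0], [-0.002, -0.0, -1.0]] [-0.01  0.15  1.7   0.    1.29 -1.68] [-0.02150626 -0.4225374  -0.64983285] 0.7006198257936535
```

View pics/s3.png

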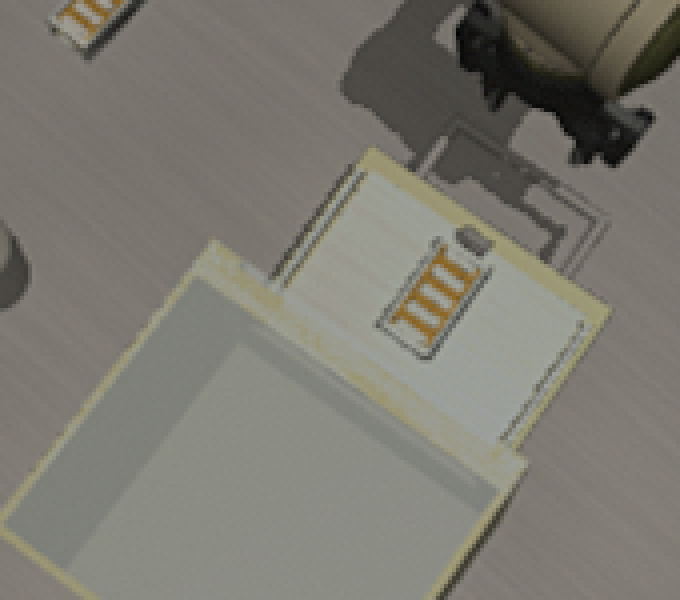

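The cassette lies flat and square on the flap at (435,300), just inside the nose. Next I'll turn the tool to the bar orientation and pinch the bar again.

Call:
{"fn": "servo_tool", "kwargs": {"commands": [[0.3, [0, 0, 0], [0, 0, 1]], [0.3, [0, 0, 0], [0, 0, 1]], [0.3, [0, 0, 0], [0, 0, 1]], [0.3, [0, 0, 0], [0, 0, 1]], [0.3, [0, 0, 0], [0, 0, 1]], [0.3, [0, 0, 0], [0, 0, 1]], [0.3, [0, 0, 0], [0, 0, 1]], [0.3, [0, 0, 0], [0, 0, 1]], [0.3, [0, 0, 0], [0, 0, 1]], [0.3, [0, 0, 0], [0, 0, 1]]]}}

```text
time_s: 20.65
eef_pos: [442.5, 110.9, 233.8]
ee_rot: [-0.0, 0.46, 0.888, -0.0]
force: [0.2, -0.7, 0.3]
grip_width: 0.348
grip_force: 0.0
```

Call:
{"fn": "servo_tool", "kwargs": {"commands": [[0.3, [0, 0, 0], [0, 0, 1]], [0.3, [0, 0, 0], [0, 0, 1]], [0.3, [0, 0, 0], [0, 0, 1]], [0.3, [0, 0, 0], [0, 0, 1]], [0.3, [0, 0, 0], [0, 0, 1]], [0.3, [0, 0, 0], [0, 0, 0]]]}}

```text
time_s: 21.15
eef_pos: [442.5, 110.9, 233.8]
ee_rot: [-0.0, 0.673, 0.739, -0.0]
force: [-1.0, 1.0, -0.1]
grip_width: 0.349
grip_force: 0.0
```

```bash
python3 - <<'E'
from h import *
s,p,R=st(); print(p,R.as_matrix().round(3).tolist(),s["joints"].round(2),s["grip_width"]); print(to([432.0,108.6,115]))
E
```

```text
[442.49755464 110.85486191 233.76931106] [[-0.093, 0.996, -0.001], [0.996, 0.093, -0.0], [-0.0, -0.001, -1.0]] [-0.01  0.16  1.69 -0.    1.3  -0.11] 0.34866598363848084
[-0.0013 -0.0106  0.1188]
```

Call:
{"fn": "servo_tool", "kwargs": {"commands": [[0.3, [-0.001, -0.0106, 0.01], [0, 0, 0]], [0.3, [0, 0, 0.02], [0, 0, 0]], [0.3, [0, 0, 0.02], [0, 0, 0]], [0.3, [0, 0, 0.02], [0, 0, 0]], [0.3, [0, 0, 0.02], [0, 0, 0]], [0.3, [0, 0, 0.016], [0, 0, 0]], [0.3, [0, 0, 0.012], [0, 0, 0]], [0.3, [0, 0, 0], [0, 0, 0]]]}}

```text
time_s: 21.82
eef_pos: [430.8, 108.8, 113.7]
ee_rot: [-0.002, 0.671, 0.742, -0.002]
force: [-0.1, 0.5, -0.2]
grip_width: 0.351
grip_force: 0.0
```

Call:
{"fn": "servo_tool", "kwargs": {"commands": [[0.6, [0, 0, 0], [0, 0, 0]], [0.8, [0, 0, 0], [0, 0, 0]], [1, [0, 0, 0], [0, 0, 0]], [1, [0, 0, 0], [0, 0, 0]], [1, [0, 0, 0], [0, 0, 0]]], "squeeze": 50}}

```text
time_s: 22.23
eef_pos: [432.4, 108.9, 116.4]
ee_rot: [0.001, 0.672, 0.741, 0.001]
force: [2.6, 0.1, 2.4]
grip_width: 0.09
grip_force: 49.0
```

```bash
python3 - <<'E'
from arc import *
t=[1.395,1.38,1.36,1.33]+[1.33-.04*i for i in range(1,31)]+[.10,.07,.04,.02,0,-.01]
r=rows(t)
for i in range(0,len(r),10): print(round(t[i],3),round(t[min(i+10,len(t)-1)],3),np.array(r[i:i+10]).tolist())
E
```

```text
1.395 1.05 [[0.0005, -0.003], [0.0007, -0.004], [0.0012, -0.006], [0.0019, -0.008], [0.0022, -0.0079], [0.0026, -0.0078], [0.0029, -0.0077], [0.0032, -0.0076], [0.0035, -0.0074], [0.0038, -0.0073]]
1.05 0.65 [[0.004, -0.0071], [0.0043, -0.007], [0.0046, -0.0068], [0.0049, -0.0066], [0.0051, -0.0064], [0.0054, -0.0062], [0.0056, -0.006], [0.0059, -0.0057], [0.0061, -0.0055], [0.0063, -0.0052]]
0.65 0.25 [[0.0065, -0.005], [0.0067, -0.0047], [0.0069, -0.0045], [0.0071, -0.0042], [0.0072, -0.0039], [0.0074, -0.0036], [0.0075, -0.0033], [0.0076, -0.003], [0.0077, -0.0027], [0.0078, -0.0024]]
0.25 -0.01 [[0.0079, -0.0021], [0.008, -0.0017], [0.0081, -0.0014], [0.0061, -0.0009], [0.0061, -0.0007], [0.0061, -0.0005], [0.0041, -0.0002], [0.0041, -0.0001], [0.0021, -0.0]]
```

Call:
{"fn": "servo_tool", "kwargs": {"commands": [[1, [0, 0.0005, -0.003], [0, 0, 0]], [1, [0, 0.0007, -0.004], [0, 0, 0]], [1, [0, 0.0012, -0.006], [0, 0, 0]], [1, [0, 0.0019, -0.008], [0, 0, 0]], [1, [0, 0.0022, -0.0079], [0, 0, 0]], [1, [0, 0.0026, -0.0078], [0, 0, 0]], [1, [0, 0.0029, -0.0077], [0, 0, 0]], [1, [0, 0.0032, -0.0076], [0, 0, 0]], [1, [0, 0.0035, -0.0074], [0, 0, 0]], [1, [0, 0.0038, -0.0073], [0, 0, 0]]]}}

```text
time_s: 23.07
eef_pos: [453.3, 110.9, 182.7]
ee_rot: [-0.001, 0.672, 0.741, -0.001]
force: [-4.4, -2.5, -2.3]
grip_width: 0.09
grip_force: 48.7
```

Call:
{"fn": "servo_tool", "kwargs": {"commands": [[1, [0, 0.004, -0.0071], [0, 0, 0]], [1, [0, 0.0043, -0.007], [0, 0, 0]], [1, [0, 0.0046, -0.0068], [0, 0, 0]], [1, [0, 0.0049, -0.0066], [0, 0, 0]], [1, [0, 0.0051, -0.0064], [0, 0, 0]], [1, [0, 0.0054, -0.0062], [0, 0, 0]], [1, [0, 0.0056, -0.006], [0, 0, 0]], [1, [0, 0.0059, -0.0057], [0, 0, 0]], [1, [0, 0.0061, -0.0055], [0, 0, 0]], [1, [0, 0.0063, -0.0052], [0, 0, 0]]]}}

```text
time_s: 23.9
eef_pos: [504.1, 115.9, 247.3]
ee_rot: [-0.001, 0.672, 0.741, -0.002]
force: [-19.8, -4.4, 18.7]
grip_width: 0.092
grip_force: 49.4
```

```bash
python3 - <<'E'
from h import *
s,p,R=st(); print(p,s["force"])
w=capture("wrist"); c=capture("side")
a=w["pixels"]; b=cv2.resize(c["pixels"][150:300,230:400],(640,565))
o=np.vstack([cv2.resize(a,(400,250)),cv2.resize(b,(400,350))])
cv2.imwrite("pics/m1.png",o[...,::-1])
E
```

```text
[504.1091041  115.94726299 247.34826599] [-19.80648105  -4.36854794  18.67455603]
```

View pics/m1.png

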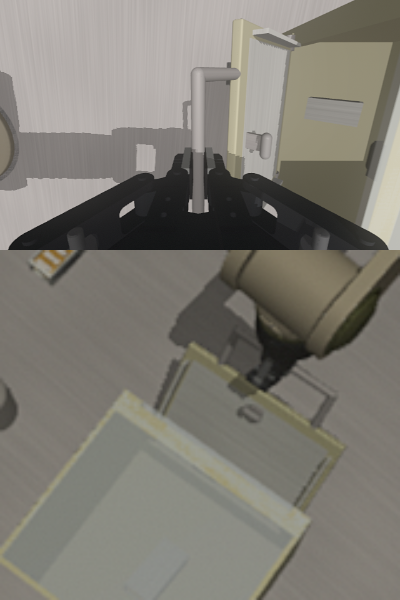

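The cassette has slid into the box: it is on the floor at (155,570) in the lower half. The force on the tool is radial, about 27 N, so I'll ease outward before continuing.

Call:
{"fn": "servo_tool", "kwargs": {"commands": [[1, [0, -0.001, -0.001], [0, 0, 0]], [1, [0, -0.001, -0.001], [0, 0, 0]], [1, [0, 0, 0], [0, 0, 0]]]}}

```text
time_s: 24.25
eef_pos: [503.7, 115.9, 247.3]
ee_rot: [-0.0, 0.672, 0.741, -0.0]
force: [-4.5, -1.1, 1.8]
grip_width: 0.092
grip_force: 49.4
```

Call:
{"fn": "servo_tool", "kwargs": {"commands": [[1, [0, 0.0065, -0.005], [0, 0, 0]], [1, [0, 0.0067, -0.0047], [0, 0, 0]], [1, [0, 0.0069, -0.0045], [0, 0, 0]], [1, [0, 0.0071, -0.0042], [0, 0, 0]], [1, [0, 0.0072, -0.0039], [0, 0, 0]]]}}

```text
time_s: 24.67
eef_pos: [538.2, 119.3, 270.7]
ee_rot: [0.0, 0.672, 0.741, -0.0]
force: [-6.5, -1.9, 7.8]
grip_width: 0.095
grip_force: 50.4
```

Call:
{"fn": "servo_tool", "kwargs": {"commands": [[1, [0, 0.0072, -0.0038], [0, 0, 0]], [1, [0, 0.0074, -0.0035], [0, 0, 0]], [1, [0, 0.0076, -0.003], [0, 0, 0]], [1, [0, 0.0077, -0.0027], [0, 0, 0]], [1, [0, 0.0078, -0.0024], [0, 0, 0]]]}}

```text
time_s: 25.08
eef_pos: [576.0, 123.1, 286.2]
ee_rot: [0.0, 0.672, 0.741, 0.0]
force: [-5.2, -0.7, 7.3]
grip_width: 0.09
grip_force: 50.9
```

Call:
{"fn": "servo_tool", "kwargs": {"commands": [[1, [0, 0.0075, -0.0022], [0, 0, 0]], [1, [0, 0.0075, -0.0018], [0, 0, 0]], [1, [0, 0.0075, -0.0014], [0, 0, 0]], [1, [0, 0.006, -0.0009], [0, 0, 0]], [1, [0, 0.006, -0.0007], [0, 0, 0]], [1, [0, 0.006, -0.0005], [0, 0, 0]], [1, [0, 0.005, -0.0002], [0, 0, 0]], [1, [0, 0.004, 0], [0, 0, 0]], [1, [0, 0.003, 0], [0, 0, 0]]]}}

```text
time_s: 25.83
eef_pos: [629.1, 128.3, 293.5]
ee_rot: [0.001, 0.672, 0.741, 0.001]
force: [-2.7, -0.9, 7.1]
grip_width: 0.09
grip_force: 52.4
```

Call:
{"fn": "servo_tool", "kwargs": {"commands": [[1, [0, 0.001, 0], [0, 0, 0]], [1, [0, 0.001, 0], [0, 0, 0]], [1, [0, 0, 0], [0, 0, 0]]]}}

```text
time_s: 26.08
eef_pos: [629.3, 128.3, 293.5]
ee_rot: [-0.0, 0.672, 0.741, -0.001]
force: [-9.4, -1.7, 8.3]
grip_width: 0.091
grip_force: 52.5
```

Call:
{"fn": "servo_tool", "kwargs": {"commands": [[1, [0, 0.001, 0], [0, 0, 0]], [1, [0, 0.001, 0], [0, 0, 0]], [1, [0, 0, 0], [0, 0, 0]]]}}

```text
time_s: 26.33
eef_pos: [629.5, 128.3, 293.5]
ee_rot: [-0.002, 0.672, 0.741, -0.003]
force: [-21.8, -3.2, 11.3]
grip_width: 0.093
grip_force: 52.9
```

Call:
{"fn": "servo_tool", "kwargs": {"commands": [[1, [0, -0.0015, 0], [0, 0, 0]], [1, [0, -0.0015, 0], [0, 0, 0]], [0.8, [0, 0, 0], [0, 0, 0]], [0.6, [0, 0, 0], [0, 0, 0]], [0.3, [0, 0, 0], [0, 0, 0]], [0, [0, 0, 0], [0, 0, 0]], [0, [0, 0, 0], [0, 0, 0]], [0, [0, 0, 0], [0, 0, 0]]]}}

```text
time_s: 27.0
eef_pos: [629.1, 128.1, 291.9]
ee_rot: [-0.0, 0.672, 0.741, -0.0]
force: [-0.3, 0.1, 0.3]
grip_width: 0.5
grip_force: 0.0
```

```bash
python3 - <<'E'
from h import *
s,p,R=st(); c=capture("side");P=pts(c)
Q=P[(c["z_map"]>0)&(P[...,2]>295)&(P[...,2]<325)&(abs(P[...,0]-600)<60)&(P[...,1]>60)&(P[...,1]<200)]
print(p,s["force"],len(Q),np.median(Q,0),np.percentile(Q[:,0],[5,50,95]))
E
```

```text
[629.06122909 128.14829697 291.91807004] [-0.27838131  0.13453078  0.26048256] 121 [625.80838019 164.96044739 309.55031379] [617.48002307 625.80838019 649.64889511]
```

Released with no force on the tool, and the bar is at its shut position. I'll rise clear and check again.

Call:
{"fn": "servo_tool", "kwargs": {"commands": [[0, [0, 0, -0.01], [0, 0, 0]], [0, [0, 0, -0.02], [0, 0, 0]], [0, [0, 0, -0.025], [0, 0, 0]], [0, [0, 0, -0.03], [0, 0, 0]], [0, [-0.01, -0.02, -0.02], [0, 0, 0]], [0, [-0.02, -0.03, 0], [0, 0, 0]], [0, [-0.03, -0.03, 0], [0, 0, 0]], [0, [-0.03, -0.03, 0], [0, 0, 0]], [0, [-0.03, -0.03, 0], [0, 0, 0]], [0, [0, 0, 0], [0, 0, 0]]]}}

```text
time_s: 27.88
eef_pos: [499.5, -6.8, 398.8]
ee_rot: [0.001, 0.674, 0.739, -0.0]
force: [1.3, 1.4, 0.1]
grip_width: 0.503
grip_force: 0.0
```

```bash
python3 - <<'E'
from h import *
c=capture("side");P=pts(c)
Q=P[(c["z_map"]>0)&(P[...,2]>295)&(P[...,2]<325)&(abs(P[...,0]-620)<50)&(P[...,1]>50)&(P[...,1]<210)]
r=cv2.minAreaRect(Q[:,:2].astype(np.float32)); print(len(Q),r,np.median(Q,0))
cv2.imwrite("pics/s4.png",c["pixels"][...,::-1])
for k,(a,b,d,e) in dict(long=(238,122,282,168),bottle=(208,198,240,230)).items():
    q=P[b:e,a:d].reshape(-1,3); q=q[(q[:,2]>(20 if k=="long" else 60))&(q[:,2]<150)]; print(k,cv2.minAreaRect(q[:,:2].astype(np.float32)))
E
```

```text
230 ((626.2606201171875, 130.46644592285156), (11.144429206848145, 138.5008087158203), 5.75827693939209) [626.91179707 132.1523919  309.92874831]
long ((492.0545959472656, -261.76153564453125), (131.12294006347656, 44.38630294799805), 1.2815544605255127)
bottle ((738.9154052734375, -166.30117797851562), (55.67426681518555, 58.39788818359375), 80.14112854003906)
```

View pics/s4.png

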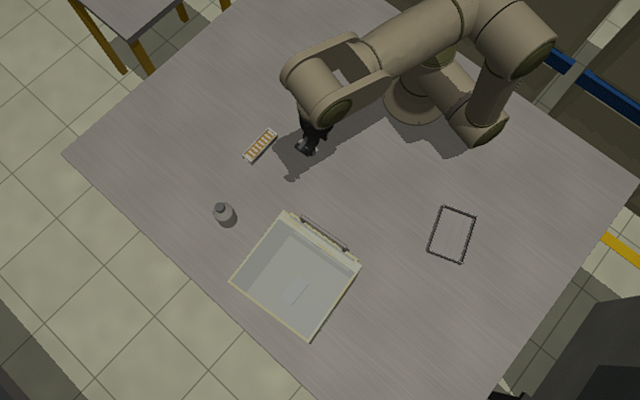

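The flap is shut with its bar back at (325,234), and the cassette is inside the box at (297,290). The long cassette, bottle and tray have not moved.

```bash
python3 -c "
from rig import *
print(finish_job())"
```

```text
the job is handed in; nothing more can be done
None
```

The short cassette is in the scrap box and the flap is latched shut; the long cassette, bottle and tray are where they were, and I handed the job in at about 28 s of the 72 s allowed.

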